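# Box up the coin slot bezel

## Robot

A 6-joint arm with a two-finger parallel gripper is mounted at the origin on the work surface. World frame = base frame: x ahead of the robot, y to its left, z up, the work surface at z = 0. Lengths are in mm, angles in rad, forces in N, time in s.
With the tool pointing down it reaches from about 275 to 750 mm from the base axis. Payload 10.2 kg.
Tool frame: the origin (TCP) lies midway between the tips of the shut fingers; the grasp point (between the pads) lies 19 mm behind it; z points along the fingers, y is the line along which they close (so a half turn about z gives the same grasp; the last joint's range is limited). The gripper opens to 85 mm and grips with 20 to 120 N. Pads are 22 mm wide; open, the fingers measure 114 mm over their backs; the gripper's body (76 mm by 85 mm) begins 54 mm behind the grasp point. The pads swing forward as they close: fully open they stand 13 mm farther back than shut.
Start: joints at [0.975, 0.313, 1.498, -0, 1.331, -0.223], TCP at [191.231, 488.94, 231.294] pointing down, gripper open.
Joint ranges: [-2.94, 2.94], [-0.97, 2.17], [0.19, 2.56], [-1.23, 4.37], [0.02, 3.11], [-2.88, 2.88]. Speed limits (rad/s): [2.39, 2.39, 3.01, 3.14, 3.14, 3.14].

## Interface

Orientations are given as a unit quaternion [w, x, y, z].
In Python, from rig import ctrl gives the robot as it stands.
- The arm moves only by the tool arm_command, never from a script. Its argument "increments" is a list of rows, each an object with "dr": the turn, a rotation vector about the tool's x, y, z in units of pi/4 rad (1.0 is pi/4 rad), a list of three; "offset": the shift along the tool's x, y, z in units of 120 mm (1.0 is 120 mm), a list of three; "hand": the opening, from -1 (shut) to 1 (fully open). A call has 1 to 8 rows; each row shifts and turns the commanded pose from where the row before left it, along the tool's axes as they then stand; what a row does not reach is not made up. A row lasts 1/10 s, in which the tool goes at most 50 mm and 8.59 degrees, less where a joint would pass 70% of its speed; a pose out of reach is approached as far as the arm can. A call with a number of a shift or a turn outside -1 to 1 is refused whole. A call with a gripper value outside its range is refused whole. The fingers move at their own pace and stop on an object; "grip_force" is the grip in N (left out, the last holds). Time passes only in rows, so rows that do not move let the fingers close. It gives the time, the measured TCP pose, the force, the opening and the grip force at its end, in the units of the state.
- ctrl.sense(): the state, without advancing time (a new reading comes with each control period).
- ctrl.capture(name): name is "scene" or "top"; returns the picture (400x640x3 uint8, red, green, blue); there is no depth.
- ctrl.camera_info(name): a dict with "K" (3x3 intrinsics, pixels), "R" (3x3) and "t" (3): a world point X has camera coordinates R X + t. Camera axes: x right, y down, z forward; pixel columns grow to the right and rows downward; lengths in mm; the calibration is good to about 2 mm. A picture is of the moment at which its call begins. camera_info takes no time and is no camera call.
- ctrl.finish_job(): hands the job in; it is judged then, once.
The state is a dict: "time_s": time; "joints": joint angles; "dq": joint speeds; "tau": joint torques, N m; "eef_pos": TCP position; "ee_rot": TCP orientation; "force": force on the tool from outside, world axes, zero at the start; "wrist_torque": the same for the moment, N m; "grip_width": opening from 0.0 (shut) to 1.0 (fully open); "grip_force": force on a finger pad.
Only numpy, scipy, OpenCV 4.12 (cv2) and the standard library are available. Lean on these libraries where they do the work, as an engineer would, in place of code of your own. Each camera call takes 0.05 s, during which the arm holds its last target. There are 200 camera calls.

## Task

Take the cream coin slot bezel out of its bench cradle and set it down softly, slit upwards, on the floor of the tin box between the two rubber blocks; do not drop it in. Then lower the box's lid gently, without letting it fall, until it is fully closed. Leave the other things on the counter where they are.

Things in the scene. Friction and masses are not known exactly. Their poses are not given: they have to be found in the camera images.
- bezel: coin slot bezel: cream bakelite block 64 mm long (its x) x 34 mm wide (its y) x 38 mm high, a coin slit along the top; origin at the centre of its underside. It starts standing in the cradle. Turned end for end it is the same.
- cradle: bench cradle fixed to the counter: dark steel channel 64 mm long (its x), floor plate 4 mm thick, 64 x 74 mm; two cheeks 7 mm thick, 38 mm apart, rise to 41 mm above the counter along the bezel's whole long sides (the bezel's top is 1 mm higher). Its ends are open: there only the bezel's ends can be gripped. Origin at the underside's centre.
- tin_box: tin parts box fixed to the counter, outside 110 mm front to back (its x, +x to the hinge) x 170 mm wide (its y) x 70 mm high, walls and floor 4 mm; origin at the underside's centre. Inside, a divider 68 mm high parts a narrow rear trough from the front pocket, which is 72 mm front to back and 162 mm wide.
- nest (a point): the bezel's place: middle of the front pocket's floor, 4 mm above the counter; axes as the box's. Fixed rubber blocks 10 mm high (44 mm along x, 20 mm along y) leave a 40 mm gap across y (faces at y = +-20 mm). The bezel stands between them, length along x: front wall and divider are 4 mm from its ends (no room for fingers), its long sides can be gripped above the blocks.
- lid (a joint): lid angle in rad: 0 closed flat on the box, 1.57 upright, 2.1 fully back. A slightly stiff hinge: it stays where it is left when near upright, but falls shut below about 1.0.
- lid_hinge (a point): middle of the hinge line, at the top of the box's rear wall, 70 mm above the counter; the line runs along the box's y
- lid_bar (a point): middle of the lid's bar handle: a round steel bar 10 mm thick, 90 mm long, parallel to the hinge, 150 mm from it and 40 mm beyond the lid's front edge, joined to the lid by an arm at each end. Open, it is the highest part of the lid; closed, it stands 74 mm above the counter in front of the box. A pinched bar can turn between the fingers.
- nut_driver: bystander: worn nut driver with a walnut handle and steel shaft, 195 mm long, 28 mm thick, lying; origin under the middle
- wiper_arm: bystander: flat bronze coin wiper arm with a round hub, 115 mm long, 12 mm high, lying; origin under the middle
- coin_stack: bystander: stack of coins, 25 mm across, 30 mm high; origin under its centre
- screw_jar: bystander: glass jar with steel cap, 56 mm across, 70 mm high; origin under its centre
- screwdriver: bystander: black screwdriver, 190 mm long, lying; origin under it
- coil_bracket: bystander: small steel angle bracket with a copper coil, 50 x 34 x 40 mm; origin under its centre
Not all that is in view belongs to the job. What is shaped like the bezel but blue or red is not meant.

How it is judged (in metres and radians):
On the way:
1. the bezel stands on the box's floor between the rubber blocks, let go, while the lid is still open (x of bezel in the frame of nest between -0.008 and 0.008 m and y of bezel in the frame of nest between -0.007 and 0.007 m and z of bezel in the frame of nest below 0.004 m and angle between bezel's own z axis and vertical below 0.12 rad and angle between the x axis of bezel and the x axis of nest, either way round below 0.25 rad and contact force between the fingers and bezel below 0.1 N and value of joint lid above 0.9 rad), for 0.2 s.
At the end, for the whole second after the job is handed in: The bezel stands released and at rest on the box's floor, slit up (within 0.12 rad), between the rubber blocks (within 8 mm of the nest point front to back, 7 mm across, its underside less than 4 mm above the floor, its length front to back within 0.25 rad), and the lid is closed to within 0.05 rad (x of bezel in the frame of nest between -0.008 and 0.008 m and y of bezel in the frame of nest between -0.007 and 0.007 m and z of bezel in the frame of nest below 0.004 m and angle between bezel's own z axis and vertical below 0.12 rad and angle between the x axis of bezel and the x axis of nest, either way round below 0.25 rad and contact force between the fingers and bezel below 0.1 N and value of joint lid below 0.05 rad and linear speed of bezel below 0.03 m/s); the robot touches nothing.
It fails at once if the bezel is dropped in the box (faster than 0.4 m/s there) (z of bezel in the frame of nest below 0.05 m and x of bezel in the frame of nest between -0.06 and 0.06 m and y of bezel in the frame of nest between -0.08 and 0.08 m and linear speed of bezel above 0.4 m/s).
It fails at once if the lid falls or is slammed (closing faster than 3 rad/s) (velocity of joint lid below -3 rad/s).
It fails at once if one of the other things on the counter is moved more than 30 mm (distance of any of nut_driver, wiper_arm, coin_stack, screw_jar, screwdriver, coil_bracket from where it was at the start of the episode above 0.03 m).
It also fails if it takes over 67 s, if anything falls off the work surface, if the arm or the gripper's body presses on something with over 40 N, if the wrist force passes 120 N, or if a joint passes its speed limit or range.

## Working session

There is one attempt and no reset: what is moved stays moved. The work goes in short steps, Python scripts to look and compute and a tool call to move; the robot and the scene stay as the last step left them, time stands still between calls to the robot, and variables do not carry over. Pictures are saved under pics/ and viewed, at most 10 in all, crops included, and the job is handed in when it is done.

Besides the shell and the picture viewer there is one more tool, called after "Emit:" as name(argument=value, ...) on one line, values as JSON. arm_command: Moves the arm, as the interface text tells. Shifts and turns lie within -1 to 1; 1 stands for 120 mm of shift or pi/4 rad of turn. Its arguments: {"type":"object","properties":{"increments":{"type":"array"},"grip_force":{"type":"number"}},"required":["increments"]}

```bash
mkdir -p pics; python3 - <<'E'
from rig import ctrl
import cv2,numpy as np
for n in("scene","top"):
    im=ctrl.capture(n); cv2.imwrite(f"pics/{n}0.png",im[:,:,::-1])
    c=ctrl.camera_info(n); print(n,{k:np.round(v,4).tolist() for k,v in c.items()}, np.round(-np.array(c["R"]).T@c["t"]))
print(ctrl.sense())
E
```

```text
scene {'K': [[465.6895, 0.0, 318.767], [0.0, 465.6895, 201.9635], [0.0, 0.0, 1.0]], 'R': [[-0.4622, 0.8868, 0.0057], [0.7497, 0.3942, -0.5315], [-0.4736, -0.2414, -0.847]], 't': [275.4118, -392.7835, 1510.6931]} [1137.  275. 1069.]
top {'K': [[421.2549, 0.0, 325.3729], [0.0, 421.2549, 188.9901], [0.0, 0.0, 1.0]], 'R': [[-0.0085, -1.0, 0.0019], [-0.9883, 0.0081, -0.1521], [0.1521, -0.0032, -0.9884]], 't': [-12.4038, 586.0565, 1067.4365]} [ 417.  -14. 1144.]
{'time_s': 0.1, 'joints': array([ 9.74560929e-01,  3.13410472e-01,  1.49835957e+00, -2.25173974e-05,
        1.33102307e+00, -2.23415490e-01]), 'dq': array([-1.88009966e-04, -2.10670964e-03, -1.61126155e-03,  8.60117729e-04,
        4.42138441e-05,  5.51026457e-04]), 'tau': array([ 2.40619469e-03, -4.12894177e+01, -2.60142213e+01, -1.98061603e-04,
        3.06330032e-03,  2.86649552e-06]), 'eef_pos': array([191.11608809, 488.72502628, 230.78448617]), 'ee_rot': array([-2.29131354e-04,  1.85329578e-01,  9.82676237e-01, -5.54881422e-04]), 'force': array([-0.00878873, -0.77527595,  0.74574529]), 'wrist_torque': array([ 0.05092442,  0.02734124, -0.00879401]), 'grip_force': 0.0, 'grip_width': 0.9978921364741212}
```

View pics/scene0.png

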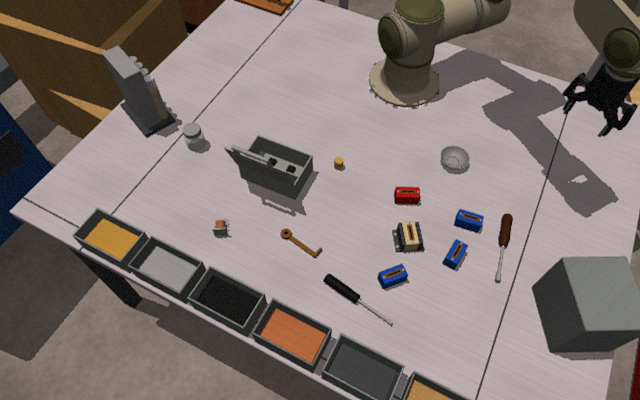

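View pics/top0.png

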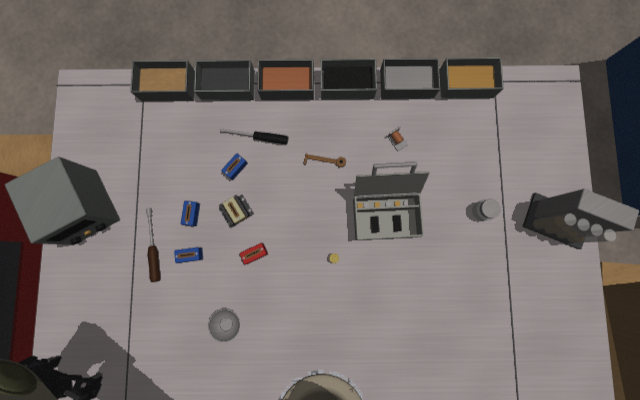

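The bezel in its cradle is at scene (410,236) and top (235,210). The box is at scene (275,165) and top (388,215), with its hinge on the far side and the lid open at about (388,178). I'll enlarge these.

```bash
python3 - <<'E'
import cv2,numpy as np
s=cv2.imread("pics/scene0.png");t=cv2.imread("pics/top0.png")
def crop(im,x,y,w,h,f): 
    c=cv2.resize(im[y:y+h,x:x+w],None,fx=f,fy=f,interpolation=cv2.INTER_CUBIC)
    for i in range(0,w,10): cv2.putText(c,str(x+i),(i*f,8),0,.3,(0,0,255),1); cv2.line(c,(i*f,8),(i*f,14),(0,0,255),1)
    for j in range(10,h,10): cv2.putText(c,str(y+j),(0,j*f+3),0,.3,(0,0,255),1)
    return c
a=np.hstack([crop(s,220,125,100,75,4),crop(t,345,155,100,95,4)[:300]])
b=np.hstack([crop(s,390,215,40,30,10),crop(t,215,190,40,30,10)])
# top box crop in full
a=np.hstack([crop(s,222,130,100,75,4),crop(t,340,160,100,75,4)])
cv2.imwrite("pics/c1.png",np.vstack([a,b]))
cv2.imwrite("pics/c2.png",np.hstack([crop(s,222,130,66,80,6)[:480],crop(t,345,160,66,80,6)]))
E
```

```text
(no output)
```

View pics/c1.png

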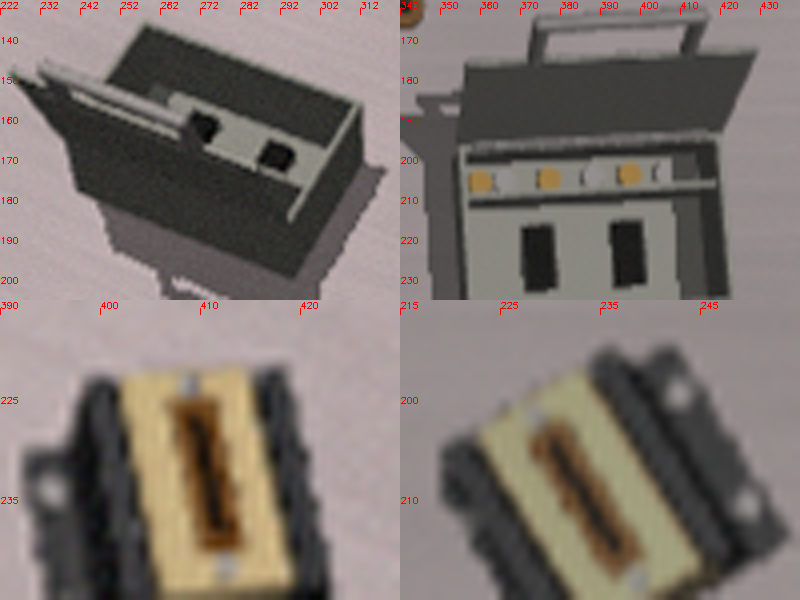

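```bash
python3 - <<'E'
import cv2,numpy as np
t=cv2.imread("pics/top0.png");s=cv2.imread("pics/scene0.png")
def crop(im,x,y,w,h,f): 
    c=cv2.resize(im[y:y+h,x:x+w],None,fx=f,fy=f,interpolation=cv2.INTER_CUBIC)
    for i in range(0,w,5): cv2.putText(c,str(x+i),(i*f,8),0,.3,(0,0,255),1)
    for j in range(5,h,5): cv2.putText(c,str(y+j),(0,j*f+3),0,.3,(0,0,255),1)
    return c
a=np.vstack([crop(t,345,155,45,50,6),crop(t,345,195,45,50,6)])
b=np.vstack([crop(t,385,155,45,50,6),crop(t,385,195,45,50,6)])
c=np.vstack([crop(s,222,135,43,50,6),crop(s,270,145,43,50,6)])
cv2.imwrite("pics/c2.png",np.hstack([a,b,c]))
E
```

```text
(no output)
```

View pics/c2.png

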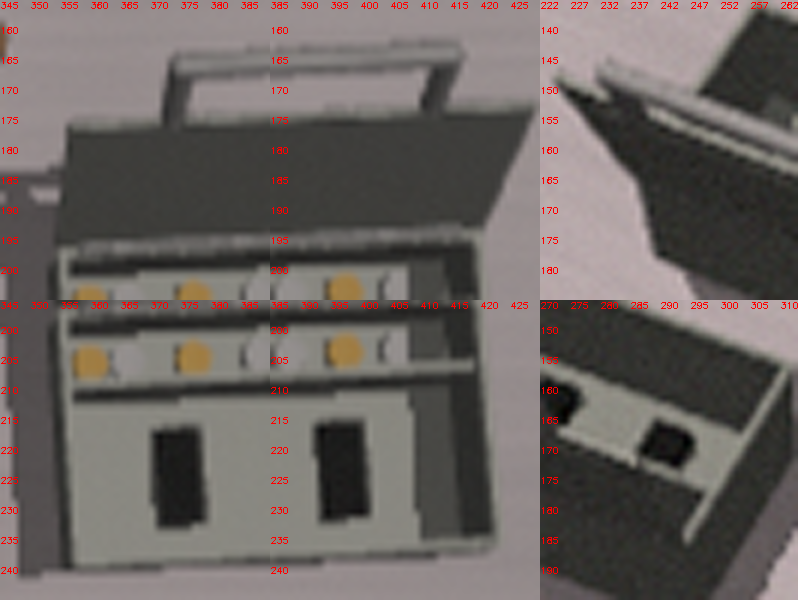

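Top view: the rubber blocks are near (374,224) and (396,223), the rim corners are (354,196), (420,193), (422,236) and (357,240), and the bar runs (373,165)–(417,163). Scene view: the rim corners are (258,136), (310,156) and (295,184), and the bar runs (232,146)–(270,162). The bezel screws are measured in both views.

```bash
cat > h.py <<'E'
import numpy as np
from rig import ctrl
C={n:{k:np.array(v) for k,v in ctrl.camera_info(n).items()} for n in("scene","top")}
def ray(n,p):
    c=C[n]; d=c["R"].T@np.linalg.inv(c["K"])@[p[0],p[1],1]; return -c["R"].T@c["t"],d/np.linalg.norm(d)
def tri(ps,pt):
    A=np.zeros((3,3));b=np.zeros(3);R=[ray("scene",ps),ray("top",pt)]
    for o,d in R: M=np.eye(3)-np.outer(d,d);A+=M;b+=M@o
    X=np.linalg.solve(A,b); return X,max(np.linalg.norm((np.eye(3)-np.outer(d,d))@(X-o)) for o,d in R)
def proj(n,X):
    c=C[n];q=c["K"]@(c["R"]@np.asarray(X,float)+c["t"]);return q[:2]/q[2]
def atz(n,p,z): o,d=ray(n,p);return o+d*(z-o[2])/d[2]
E
python3 - <<'E'
from h import *
from scipy.optimize import least_squares
np.set_printoptions(precision=1,suppress=True)
e=.45
for nm,a,b in [("screwA",(409.2-e,223.6-e),(238.8-e,218-e)),("screwB",(412.7-e,241.6-e),(228.7-e,201.5-e)),
 ("c1",(402-e,222.5-e),(245.3-e,216.2-e)),("c3",(419.7-e,243.3-e),(223-e,204-e)),("c2",(406-e,244-e),(233-e,197.2-e)),
 ("rimFL",(310.1,155.9),(356.7,239.6)),("rimFR",(257.9,135.9),(422.1,235.7)),("rimRL",(294.6,183.8),(354.2,195.9)),
 ("barL",(270.4,162.1),(373.3,165.4)),("barR",(231.6,146.3),(416.6,163.3))]:
    print(nm,*tri(a,b), "top@h",atz("top",b,42 if nm[0] in"sc" else 70))
B=[(369.9,216.2),(378.2,215.7),(379.1,231.6),(370.9,232.6),(391.7,215.4),(399.9,214.75),(401.3,230.75),(392.9,231.9)]
Bm=[(22,40),(22,20),(-22,20),(-22,40),(22,-20),(22,-40),(-22,-40),(-22,-20)]
# nest x in box frame: front inner wall -51, pocket 72 -> -15
obs=[("top",p,(-15+m[0],m[1],14)) for p,m in zip(B,Bm)]
rim=[((-55,85,70),(356.7,239.6),(310.1,155.9)),((-55,-85,70),(422.1,235.7),(257.9,135.9)),((55,85,70),(354.2,195.9),(294.6,183.8)),((55,-85,70),(420.4,193.2),None)]
for m,t,s in rim:
    obs.append(("top",t,m)); 
    if s:obs.append(("scene",s,m))
def W(v,m):
    c,s=np.cos(v[2]),np.sin(v[2]);return np.array([v[0]+c*m[0]-s*m[1],v[1]+s*m[0]+c*m[1],m[2]+(v[3] if len(v)>3 else 0)])
for full in(0,1):
  for only in("top","scene",""):
    f=lambda v:np.concatenate([proj(n,W(v,m))-p for n,p,m in obs if not only or n==only])
    r=least_squares(f,[560,-165,0]+[0]*full,loss="soft_l1",x_scale=[10,10,.05]+[10]*full);print(only,r.x,"yaw",round(r.x[2],4),"rms",np.sqrt(np.mean(r.fun**2)),"nest",W(r.x,(-15,0,4)))
E
```

```text
screwA [512.4 212.6  40.2] 1.1008699271905862 top@h [512.6 211.2  42. ]
screwB [556.3 239.8  40.7] 0.6713514924410182 top@h [556.3 238.8  42. ]
c1 [517.2 195.5  39.3] 0.7183995903937159 top@h [517.2 194.3  42. ]
c3 [550.2 256.3  35.9] 1.2096917803080578 top@h [549.8 253.6  42. ]
c2 [568.3 228.3  38. ] 0.3341568156979687 top@h [567.7 227.8  42. ]
rimFL [453.  -98.5  62.1] 2.641727348949321 top@h [451.7 -95.5  70. ]
rimFR [ 460.4 -263.2   63. ] 0.10480646120210811 top@h [ 460.1 -261.7   70. ]
rimRL [562.2 -89.7  75.9] 1.19709699701328 top@h [563.5 -91.3  70. ]
barL [ 612.5 -122.5  208.3] 3.65925055703297 top@h [ 643.2 -142.5   70. ]
barR [ 616.7 -222.4  212.2] 1.1502300397275185 top@h [ 647.8 -255.5   70. ]
top [ 510.7 -177.5    0. ] yaw 0.0357 rms 0.4545735701163957 nest [ 495.7 -178.     4. ]
scene [ 514.3 -175.6    0.1] yaw 0.0533 rms 1.4065683853543411 nest [ 499.3 -176.4    4. ]
 [ 510.8 -177.4    0. ] yaw 0.038 rms 0.7853331070385721 nest [ 495.8 -177.9    4. ]
top [ 511.1 -178.1    0.    -4.9] yaw 0.0358 rms 0.44511161793812987 nest [ 496.1 -178.7   -0.9]
scene [ 474.2 -202.9    0.1  -62.1] yaw 0.0641 rms 0.49188104460769383 nest [ 459.2 -203.9  -58.1]
 [ 511.  -178.1    0.    -5.3] yaw 0.0406 rms 0.7329308091919087 nest [ 496.  -178.7   -1.3]
```

```bash
cat >> h.py <<'E'
from scipy.spatial.transform import Rotation as Ro
def goto(x,y,z,a):
    "total offset (tool axes now) and turn, units, to TCP pose pointing down with tool y at angle a"
    s=ctrl.sense();q=s["ee_rot"];R=Ro.from_quat(np.r_[q[1:],q[0]])
    T=Ro.from_matrix(np.array([[-np.sin(a),np.cos(a),0],[np.cos(a),np.sin(a),0],[0,0,-1]]).T)
    T=Ro.from_matrix(np.c_[[-np.sin(a),np.cos(a),0],[np.cos(a),np.sin(a),0],[0,0,-1]])
    d=np.array([x,y,z])-s["eef_pos"]
    print("t",round(s["time_s"],2),"pos",s["eef_pos"].round(1),"off now-axes",(R.inv().apply(d)/120).round(3),"off target-axes",(T.inv().apply(d)/120).round(3),"dr",((R.inv()*T).as_rotvec()/(np.pi/4)).round(3),"w",round(s["grip_width"],3),"F",s["force"].round(1))
E
sed -i '/matrix(np.array/d' h.py
python3 - <<'E'
from h import *
import cv2
for n,z,box in(("top",42,(215,190,45,40)),("scene",42,(390,212,40,36))):
    im=cv2.imread(f"pics/{n}0.png"); x,y,w,h=box; c=cv2.resize(im[y:y+h,x:x+w],None,fx=8,fy=8,interpolation=cv2.INTER_CUBIC).astype(int)
    m=((c[...,2]-c[...,0]>25)&(c[...,2]>90)).astype(np.uint8)
    cs,_=cv2.findContours(m,0,2);k=max(cs,key=cv2.contourArea)[:,0]
    P=np.array([atz(n,(x+(p[0]+.5)/8-.5,y+(p[1]+.5)/8-.5),z)[:2] for p in k],np.float32)
    print(n,cv2.minAreaRect(P))
goto(534,225,120,.58)
E
```

```text
top ((533.6719970703125, 224.662109375), (64.54640197753906, 34.399131774902344), 32.18376159667969)
scene ((536.8776245117188, 226.55502319335938), (66.4255599975586, 35.41130447387695), 32.22412872314453)
t 0.1 pos [191.1 488.7 230.8] off now-axes [-3.462 -1.005  0.924] off target-axes [-3.404  1.186  0.923] dr [-0.002  0.     0.787] w 0.998 F [-0.  -0.8  0.7]
```

Emit:
arm_command(increments=[{"dr": [0, 0, 0.163], "offset": [0, 0, 0], "hand": 1}, {"dr": [0, 0, 0.163], "offset": [0, 0, 0], "hand": 1}, {"dr": [0, 0, 0.163], "offset": [0, 0, 0], "hand": 1}, {"dr": [0, 0, 0.163], "offset": [0, 0, 0], "hand": 1}, {"dr": [0, 0, 0.163], "offset": [0, 0, 0], "hand": 1}, {"dr": [0, 0, 0], "offset": [-0.28, 0.1, 0.05], "hand": 1}, {"dr": [0, 0, 0], "offset": [-0.28, 0.1, 0.05], "hand": 1}, {"dr": [0, 0, 0], "offset": [-0.28, 0.1, 0.05], "hand": 1}])

```text
time_s: 0.9
eef_pos: [275.8, 421.6, 212.8]
ee_rot: [-0.0, 0.485, 0.875, -0.0]
force: [-0.0, -0.1, 0.7]
grip_width: 0.997
grip_force: 0.0
```

Emit:
arm_command(increments=[{"dr": [0, 0, 0], "offset": [-0.3, 0.1, 0.08], "hand": 1}, {"dr": [0, 0, 0], "offset": [-0.3, 0.1, 0.08], "hand": 1}, {"dr": [0, 0, 0], "offset": [-0.3, 0.1, 0.08], "hand": 1}, {"dr": [0, 0, 0], "offset": [-0.3, 0.1, 0.08], "hand": 1}, {"dr": [0, 0, 0], "offset": [-0.3, 0.1, 0.08], "hand": 1}, {"dr": [0, 0, 0], "offset": [-0.3, 0.1, 0.08], "hand": 1}, {"dr": [0, 0, 0], "offset": [-0.3, 0.1, 0.08], "hand": 1}, {"dr": [0, 0, 0], "offset": [0, 0, 0], "hand": 1}])

```text
time_s: 1.7
eef_pos: [481.9, 250.2, 144.4]
ee_rot: [-0.001, 0.487, 0.873, -0.001]
force: [-1.0, 0.6, -0.7]
grip_width: 0.998
grip_force: 0.0
```

```bash
python3 -c "
from h import *
goto(533.9,225,80,.562)"
```

```text
t 1.7 pos [481.9 250.2 144.4] off now-axes [-0.407  0.259  0.536] off target-axes [-0.409  0.255  0.537] dr [-0.003  0.    -0.011] w 0.998 F [-1.   0.6 -0.7]
```

Emit:
arm_command(increments=[{"dr": [0, 0, -0.01], "offset": [-0.205, 0.128, 0.2], "hand": 1}, {"dr": [0, 0, 0], "offset": [-0.204, 0.128, 0.2], "hand": 1}, {"dr": [0, 0, 0], "offset": [0, 0, 0.13], "hand": 1}, {"dr": [0, 0, 0], "offset": [0, 0, 0], "hand": 1}, {"dr": [0, 0, 0], "offset": [0, 0, 0], "hand": 1}])

```text
time_s: 2.2
eef_pos: [531.5, 228.5, 83.0]
ee_rot: [-0.0, 0.481, 0.877, -0.0]
force: [0.4, -0.1, -0.1]
grip_width: 1.003
grip_force: 0.0
```

```bash
python3 -c "
from h import *
goto(533.9,225,4,.562)"
```

```text
t 2.2 pos [531.5 228.5  83. ] off now-axes [-0.035  0.001  0.658] off target-axes [-0.035  0.001  0.658] dr [-0.    -0.     0.006] w 1.003 F [ 0.4 -0.1 -0.1]
```

Emit:
arm_command(increments=[{"dr": [0, 0, 0.006], "offset": [-0.035, 0, 0.1], "hand": 1}, {"dr": [0, 0, 0], "offset": [0, 0, 0.14], "hand": 1}, {"dr": [0, 0, 0], "offset": [0, 0, 0.14], "hand": 1}, {"dr": [0, 0, 0], "offset": [0, 0, 0.14], "hand": 1}, {"dr": [0, 0, 0], "offset": [0, 0, 0.09], "hand": 1}, {"dr": [0, 0, 0], "offset": [0, 0, 0.04], "hand": 1}, {"dr": [0, 0, 0], "offset": [0, 0, 0], "hand": 1}, {"dr": [0, 0, 0], "offset": [0, 0, 0], "hand": 1}])

```text
time_s: 3.0
eef_pos: [534.6, 224.6, 5.2]
ee_rot: [0.0, 0.484, 0.875, 0.0]
force: [0.1, -0.2, -0.0]
grip_width: 1.001
grip_force: 0.0
```

Emit:
arm_command(increments=[{"dr": [0, 0, 0], "offset": [0, 0, 0], "hand": 0.4}, {"dr": [0, 0, 0], "offset": [0, 0, 0], "hand": 0.2}, {"dr": [0, 0, 0], "offset": [0, 0, 0], "hand": 0.1}, {"dr": [0, 0, 0], "offset": [0, 0, 0], "hand": 0.1}, {"dr": [0, 0, 0], "offset": [0, 0, 0], "hand": 0.1}], grip_force=40)

```text
time_s: 3.5
eef_pos: [534.8, 224.6, 5.4]
ee_rot: [0.001, 0.484, 0.875, 0.001]
force: [-1.3, -1.4, 6.5]
grip_width: 0.744
grip_force: 45.1
```

```bash
python3 -c "
from h import *
goto(533.9,225,4,.562);goto(533.9,225,130,.562)"
```

```text
t 3.5 pos [534.8 224.6   5.4] off now-axes [ 0.007 -0.004  0.011] off target-axes [ 0.007 -0.004  0.011] dr [ 0.002  0.001 -0.001] w 0.744 F [-1.3 -1.4  6.5]
t 3.5 pos [534.8 224.6   5.4] off now-axes [ 0.006 -0.003 -1.039] off target-axes [ 0.007 -0.004 -1.039] dr [ 0.002  0.001 -0.001] w 0.744 F [-1.3 -1.4  6.5]
```

Emit:
arm_command(increments=[{"dr": [0, 0, 0], "offset": [0, 0, -0.05], "hand": 0.1}, {"dr": [0, 0, 0], "offset": [0, 0, -0.1], "hand": 0.1}, {"dr": [0, 0, 0], "offset": [0, 0, -0.2], "hand": 0.1}, {"dr": [0, 0, 0], "offset": [0, 0, -0.25], "hand": 0.1}, {"dr": [0, 0, 0], "offset": [0, 0, -0.25], "hand": 0.1}, {"dr": [0, 0, 0], "offset": [0, 0, 0], "hand": 0.1}])

```text
time_s: 4.1
eef_pos: [536.1, 224.9, 111.3]
ee_rot: [0.003, 0.484, 0.875, 0.003]
force: [0.3, 0.9, -2.0]
grip_width: 0.743
grip_force: 44.8
```

```bash
python3 -c "
from h import *
goto(540,65,80,.036)"
```

```text
t 4.1 pos [536.1 224.9 111.3] off now-axes [-1.145 -0.683  0.259] off target-axes [-1.333 -0.015  0.26 ] dr [0.01  0.001 0.669] w 0.743 F [ 0.3  0.9 -2. ]
```

Emit:
arm_command(increments=[{"dr": [0.01, 0, 0.134], "offset": [0, 0, 0], "hand": 0.1}, {"dr": [0, 0, 0.134], "offset": [0, 0, 0], "hand": 0.1}, {"dr": [0, 0, 0.134], "offset": [0, 0, 0], "hand": 0.1}, {"dr": [0, 0, 0.134], "offset": [0, 0, 0], "hand": 0.1}, {"dr": [0, 0, 0.133], "offset": [0, 0, 0], "hand": 0.1}, {"dr": [0, 0, 0], "offset": [-0.15, 0, 0], "hand": 0.1}, {"dr": [0, 0, 0], "offset": [-0.25, 0, 0], "hand": 0.1}, {"dr": [0, 0, 0], "offset": [-0.25, 0, 0.05], "hand": 0.1}])

```text
time_s: 4.9
eef_pos: [536.8, 145.8, 100.8]
ee_rot: [-0.001, 0.694, 0.72, -0.004]
force: [0.1, 0.8, -2.8]
grip_width: 0.741
grip_force: 44.6
```

Emit:
arm_command(increments=[{"dr": [0, 0, 0], "offset": [-0.25, 0, 0.1], "hand": 0.1}, {"dr": [0, 0, 0], "offset": [-0.25, 0, 0.1], "hand": 0.1}, {"dr": [0, 0, 0], "offset": [-0.18, 0, 0.1], "hand": 0.1}, {"dr": [0, 0, 0], "offset": [0, 0, 0.15], "hand": 0.1}, {"dr": [0, 0, 0], "offset": [0, 0, 0.15], "hand": 0.1}, {"dr": [0, 0, 0], "offset": [0, 0, 0.1], "hand": 0.1}, {"dr": [0, 0, 0], "offset": [0, 0, 0], "hand": 0.1}, {"dr": [0, 0, 0], "offset": [0, 0, 0], "hand": 0.1}])

```text
time_s: 5.7
eef_pos: [539.4, 64.7, 17.4]
ee_rot: [-0.001, 0.694, 0.72, -0.004]
force: [1.0, 0.2, -2.1]
grip_width: 0.741
grip_force: 44.6
```

```bash
python3 -c "
from h import *
goto(540,65,1.5,.036)"
```

```text
t 5.7 pos [539.4  64.7  17.4] off now-axes [0.002 0.006 0.133] off target-axes [0.002 0.005 0.133] dr [-0.009  0.005 -0.   ] w 0.741 F [ 1.   0.2 -2.1]
```

Emit:
arm_command(increments=[{"dr": [-0.009, 0.005, 0], "offset": [0, 0, 0.05], "hand": 0.1}, {"dr": [0, 0, 0], "offset": [0, 0, 0.04], "hand": 0.1}, {"dr": [0, 0, 0], "offset": [0, 0, 0.02], "hand": 0.1}, {"dr": [0, 0, 0], "offset": [0, 0, 0.01], "hand": 0.1}, {"dr": [0, 0, 0], "offset": [0, 0, 0], "hand": 0.1}, {"dr": [0, 0, 0], "offset": [0, 0, 0], "hand": 0.1}])

```text
time_s: 6.3
eef_pos: [539.3, 64.6, 2.8]
ee_rot: [0.0, 0.694, 0.72, 0.0]
force: [-0.6, 0.7, -2.0]
grip_width: 0.739
grip_force: 44.6
```

Continue until contact, then release and rise.

Emit:
arm_command(increments=[{"dr": [0, 0, 0], "offset": [0, 0, 0.01], "hand": 0.1}, {"dr": [0, 0, 0], "offset": [0, 0, 0.005], "hand": 0.1}, {"dr": [0, 0, 0], "offset": [0, 0, 0], "hand": 0.1}, {"dr": [0, 0, 0], "offset": [0, 0, 0], "hand": 0.1}])

```text
time_s: 6.7
eef_pos: [539.4, 64.6, 1.4]
ee_rot: [0.0, 0.694, 0.72, 0.0]
force: [-2.6, -0.5, 5.3]
grip_width: 0.742
grip_force: 45.4
```

Emit:
arm_command(increments=[{"dr": [0, 0, 0], "offset": [0, 0, 0], "hand": 0.65}, {"dr": [0, 0, 0], "offset": [0, 0, 0], "hand": 0.85}, {"dr": [0, 0, 0], "offset": [0, 0, 0], "hand": 0.9}, {"dr": [0, 0, 0], "offset": [0, 0, -0.05], "hand": 0.9}, {"dr": [0, 0, 0], "offset": [0, 0, -0.2], "hand": 0.9}, {"dr": [0, 0, 0], "offset": [0, 0, -0.3], "hand": 0.9}, {"dr": [0, 0, 0], "offset": [0, 0, -0.3], "hand": 0.9}])

```text
time_s: 7.4
eef_pos: [539.0, 64.6, 104.3]
ee_rot: [-0.0, 0.694, 0.72, 0.0]
force: [-0.2, -1.0, -0.0]
grip_width: 0.947
grip_force: 0.0
```

```bash
python3 - <<'E'
from h import *
import cv2
goto(539.5,64.7,60,.036-np.pi/2)
for n in("top","scene"): cv2.imwrite(f"pics/{n}1.png",ctrl.capture(n)[:,:,::-1])
a=proj("top",(540,65,20)).astype(int);b=proj("scene",(540,65,20)).astype(int);print(a,b)
f=lambda im,p:cv2.resize(im[p[1]-50:p[1]+50,p[0]-50:p[0]+50],None,fx=4,fy=4,interpolation=2)
cv2.imwrite("pics/c3.png",np.hstack([f(cv2.imread("pics/top1.png"),a),f(cv2.imread("pics/scene1.png"),b)]))
E
```

```text
t 7.4 pos [539.   64.6 104.3] off now-axes [0.001 0.005 0.369] off target-axes [ 0.005 -0.001  0.369] dr [-1.000e-03 -0.000e+00  1.999e+00] w 0.947 F [-0.2 -1.  -0. ]
[294 207] [350 212]
```

View pics/c3.png

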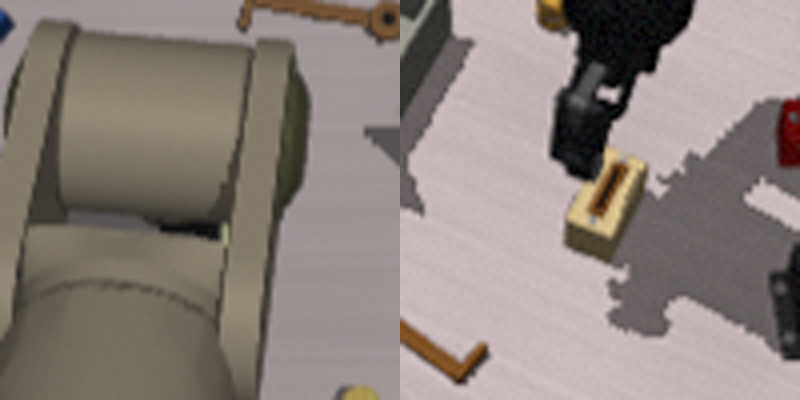

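Emit:
arm_command(increments=[{"dr": [0, 0, 0.182], "offset": [0, 0, 0], "hand": 0.6}, {"dr": [0, 0, 0.182], "offset": [0, 0, 0], "hand": 0.6}, {"dr": [0, 0, 0.182], "offset": [0, 0, 0], "hand": 0.6}, {"dr": [0, 0, 0.182], "offset": [0, 0, 0], "hand": 0.6}, {"dr": [0, 0, 0.182], "offset": [0, 0, 0], "hand": 0.6}, {"dr": [0, 0, 0.182], "offset": [0, 0, 0], "hand": 0.6}, {"dr": [0, 0, 0.182], "offset": [0, 0, 0], "hand": 0.6}, {"dr": [0, 0, 0.182], "offset": [0, 0, 0], "hand": 0.6}])

```text
time_s: 8.3
eef_pos: [539.0, 64.6, 102.5]
ee_rot: [-0.0, 0.974, 0.227, -0.0]
force: [-0.4, 0.2, 0.8]
grip_width: 0.801
grip_force: 0.0
```

Emit:
arm_command(increments=[{"dr": [0, 0, 0.182], "offset": [0, 0, 0], "hand": 0.6}, {"dr": [0, 0, 0.182], "offset": [0, 0, 0], "hand": 0.6}, {"dr": [0, 0, 0.18], "offset": [0, 0, 0], "hand": 0.6}, {"dr": [0, 0, 0], "offset": [0, 0, 0.15], "hand": 0.6}, {"dr": [0, 0, 0], "offset": [0, 0, 0.2], "hand": 0.6}, {"dr": [0, 0, 0], "offset": [0, 0, 0], "hand": 0.6}, {"dr": [0, 0, 0], "offset": [0, 0, 0], "hand": 0.6}])

```text
time_s: 9.0
eef_pos: [539.2, 64.6, 61.1]
ee_rot: [-0.0, 1.0, 0.018, -0.0]
force: [-0.0, 0.8, 0.3]
grip_width: 0.801
grip_force: 0.0
```

```bash
python3 -c "
from h import *
goto(539.4,64.6,13,.036-np.pi/2)"
```

```text
t 9.0 pos [539.2  64.6  61.1] off now-axes [0.002 0.    0.401] off target-axes [ 0.002 -0.     0.401] dr [-0.001  0.001 -0.   ] w 0.801 F [-0.   0.8  0.3]
```

Emit:
arm_command(increments=[{"dr": [0, 0, 0], "offset": [0, 0, 0.15], "hand": 0.6}, {"dr": [0, 0, 0], "offset": [0, 0, 0.15], "hand": 0.6}, {"dr": [0, 0, 0], "offset": [0, 0, 0.08], "hand": 0.6}, {"dr": [0, 0, 0], "offset": [0, 0, 0.02], "hand": 0.6}, {"dr": [0, 0, 0], "offset": [0, 0, 0], "hand": 0.6}, {"dr": [0, 0, 0], "offset": [0, 0, 0], "hand": 0.3}, {"dr": [0, 0, 0], "offset": [0, 0, 0], "hand": 0.1}, {"dr": [0, 0, 0], "offset": [0, 0, 0], "hand": -0.05}])

```text
time_s: 9.8
eef_pos: [539.5, 64.5, 13.4]
ee_rot: [-0.0, 1.0, 0.018, 0.0]
force: [-0.1, -0.2, 0.8]
grip_width: 0.476
grip_force: 0.0
```

Emit:
arm_command(increments=[{"dr": [0, 0, 0], "offset": [0, 0, 0], "hand": -0.15}, {"dr": [0, 0, 0], "offset": [0, 0, 0], "hand": -0.25}, {"dr": [0, 0, 0], "offset": [0, 0, 0], "hand": -0.5}, {"dr": [0, 0, 0], "offset": [0, 0, 0], "hand": -0.5}, {"dr": [0, 0, 0], "offset": [0, 0, 0], "hand": -0.5}])

```text
time_s: 10.3
eef_pos: [539.5, 64.7, 13.3]
ee_rot: [-0.0, 1.0, 0.018, 0.0]
force: [-0.2, 2.4, 5.4]
grip_width: 0.387
grip_force: 41.1
```

Emit:
arm_command(increments=[{"dr": [0, 0, 0], "offset": [0, 0, -0.05], "hand": -0.5}, {"dr": [0, 0, 0], "offset": [0, 0, -0.15], "hand": -0.5}, {"dr": [0, 0, 0], "offset": [0, 0, -0.25], "hand": -0.5}, {"dr": [0, 0, 0], "offset": [0, 0, -0.25], "hand": -0.5}, {"dr": [0, 0, 0], "offset": [-0.1, 0, -0.25], "hand": -0.5}, {"dr": [0, 0, 0], "offset": [-0.15, 0, 0], "hand": -0.5}, {"dr": [0, 0, 0], "offset": [-0.1, 0.15, 0], "hand": -0.5}, {"dr": [0, 0, 0], "offset": [0, 0.2, 0], "hand": -0.5}])

```text
time_s: 11.1
eef_pos: [497.2, 21.3, 127.0]
ee_rot: [-0.0, 1.0, 0.019, -0.001]
force: [0.9, -0.6, -2.0]
grip_width: 0.392
grip_force: 40.3
```

```bash
python3 -c "
from h import *
goto(496,-178,130,.036-np.pi/2)"
```

```text
t 11.1 pos [497.2  21.3 127. ] off now-axes [-0.072  1.66  -0.026] off target-axes [-0.07   1.66  -0.025] dr [-0.001  0.002  0.002] w 0.392 F [ 0.9 -0.6 -2. ]
```

Emit:
arm_command(increments=[{"dr": [0, 0, 0], "offset": [-0.01, 0.25, 0], "hand": -0.5}, {"dr": [0, 0, 0], "offset": [-0.01, 0.28, 0], "hand": -0.5}, {"dr": [0, 0, 0], "offset": [-0.01, 0.28, 0], "hand": -0.5}, {"dr": [0, 0, 0], "offset": [-0.01, 0.28, 0], "hand": -0.5}, {"dr": [0, 0, 0], "offset": [-0.01, 0.25, 0], "hand": -0.5}, {"dr": [0, 0, 0], "offset": [-0.01, 0.2, 0], "hand": -0.5}, {"dr": [0, 0, 0], "offset": [0, 0, 0], "hand": -0.5}, {"dr": [0, 0, 0], "offset": [0, 0, 0], "hand": -0.5}])

```text
time_s: 11.9
eef_pos: [497.8, -163.8, 126.6]
ee_rot: [-0.0, 1.0, 0.017, -0.0]
force: [-0.1, 0.5, -2.7]
grip_width: 0.397
grip_force: 40.4
```

```bash
python3 - <<'E'
from h import *
import cv2
goto(496,-178,17.5,.036-np.pi/2)
im={n:ctrl.capture(n)[:,:,::-1] for n in("top","scene")}
def crop(im,x,y,w,h,f): 
    c=cv2.resize(im[y:y+h,x:x+w],None,fx=f,fy=f,interpolation=cv2.INTER_CUBIC)
    for i in range(0,w,10): cv2.putText(c,str(x+i),(i*f,8),0,.3,(0,0,255),1)
    for j in range(10,h,10): cv2.putText(c,str(y+j),(0,j*f+3),0,.3,(0,0,255),1)
    return c
cv2.imwrite("pics/c4.png",np.hstack([crop(im["top"],340,160,80,100,5),crop(im["scene"],230,110,80,100,5)]))
# expected bezel corners for check
for x in(-32,32):
  for y in(-17,17): 
    p=ctrl.sense()["eef_pos"]+[x,y,25]; print(x,y,proj("scene",p).round(1))
E
```

```text
t 11.9 pos [ 497.8 -163.8  126.6] off now-axes [-0.018  0.119  0.909] off target-axes [-0.019  0.118  0.909] dr [-0.001  0.001 -0.002] w 0.397 F [-0.1  0.5 -2.7]
-32 -17 [280.6 126.6]
-32 17 [292.1 131.3]
32 -17 [267.9 143.7]
32 17 [279.6 148.6]
```

View pics/c4.png

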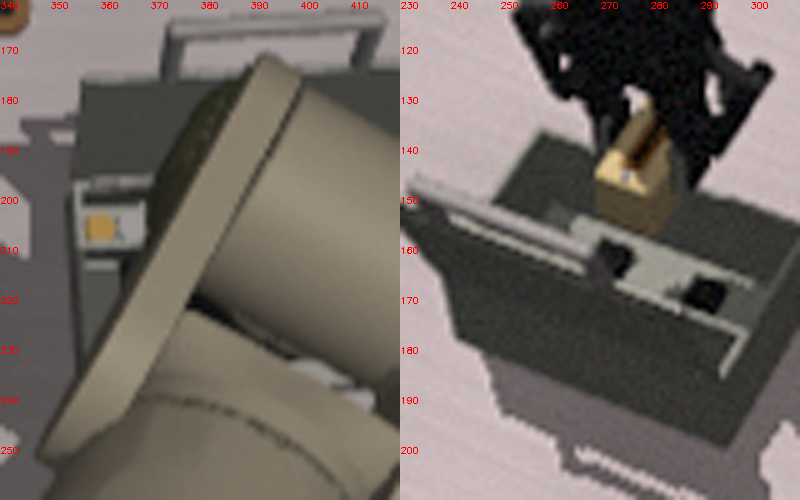

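Bezel is held level over the box (scene (275,148)), lid still open. Next I shift across and lower with force checks.

Emit:
arm_command(increments=[{"dr": [0, 0, 0], "offset": [-0.012, 0.118, 0], "hand": -0.5}, {"dr": [0, 0, 0], "offset": [0, 0, 0.1], "hand": -0.5}, {"dr": [0, 0, 0], "offset": [0, 0, 0.15], "hand": -0.5}, {"dr": [0, 0, 0], "offset": [0, 0, 0.1], "hand": -0.5}, {"dr": [0, 0, 0], "offset": [0, 0, 0], "hand": -0.5}, {"dr": [0, 0, 0], "offset": [0, 0, 0], "hand": -0.5}, {"dr": [0, 0, 0], "offset": [0, 0, 0], "hand": -0.5}])

```text
time_s: 12.7
eef_pos: [497.6, -178.2, 85.4]
ee_rot: [0.0, 1.0, 0.018, 0.001]
force: [-1.1, 0.3, -1.9]
grip_width: 0.386
grip_force: 40.4
```

```bash
python3 -c "
from h import *
goto(496.4,-178,17.5,.036-np.pi/2)"
```

```text
t 12.7 pos [ 497.6 -178.2   85.4] off now-axes [-0.01  -0.002  0.566] off target-axes [-0.01  -0.002  0.566] dr [ 0.    -0.001 -0.   ] w 0.386 F [-1.1  0.3 -1.9]
```

Emit:
arm_command(increments=[{"dr": [0, 0, 0], "offset": [-0.01, 0, 0.05], "hand": -0.5}, {"dr": [0, 0, 0], "offset": [0, 0, 0.08], "hand": -0.5}, {"dr": [0, 0, 0], "offset": [0, 0, 0.08], "hand": -0.5}, {"dr": [0, 0, 0], "offset": [0, 0, 0.08], "hand": -0.5}, {"dr": [0, 0, 0], "offset": [0, 0, 0.08], "hand": -0.5}, {"dr": [0, 0, 0], "offset": [0, 0, 0.05], "hand": -0.5}, {"dr": [0, 0, 0], "offset": [0, 0, 0], "hand": -0.5}, {"dr": [0, 0, 0], "offset": [0, 0, 0], "hand": -0.5}])

```text
time_s: 13.5
eef_pos: [496.1, -178.2, 34.5]
ee_rot: [-0.0, 1.0, 0.018, 0.0]
force: [0.9, -0.1, -2.8]
grip_width: 0.394
grip_force: 40.4
```

Emit:
arm_command(increments=[{"dr": [0, 0, 0], "offset": [0, 0, 0.04], "hand": -0.5}, {"dr": [0, 0, 0], "offset": [0, 0, 0.04], "hand": -0.5}, {"dr": [0, 0, 0], "offset": [0, 0, 0.03], "hand": -0.5}, {"dr": [0, 0, 0], "offset": [0, 0, 0.01], "hand": -0.5}, {"dr": [0, 0, 0], "offset": [0, 0, 0], "hand": -0.5}, {"dr": [0, 0, 0], "offset": [0, 0, 0], "hand": -0.5}])

```text
time_s: 14.1
eef_pos: [496.1, -178.1, 20.1]
ee_rot: [-0.0, 1.0, 0.018, 0.0]
force: [0.2, 0.7, -1.5]
grip_width: 0.388
grip_force: 40.4
```

Emit:
arm_command(increments=[{"dr": [0, 0, 0], "offset": [0, 0, 0.01], "hand": -0.5}, {"dr": [0, 0, 0], "offset": [0, 0, 0.01], "hand": -0.5}, {"dr": [0, 0, 0], "offset": [0, 0, 0.006], "hand": -0.5}, {"dr": [0, 0, 0], "offset": [0, 0, 0], "hand": -0.5}, {"dr": [0, 0, 0], "offset": [0, 0, 0], "hand": -0.5}])

```text
time_s: 14.6
eef_pos: [496.0, -178.1, 17.3]
ee_rot: [-0.0, 1.0, 0.018, 0.0]
force: [-2.0, 1.1, 4.8]
grip_width: 0.391
grip_force: 41.3
```

Contact with the floor. Release and rise.

Emit:
arm_command(increments=[{"dr": [0, 0, 0], "offset": [0, 0, 0], "hand": -0.1}, {"dr": [0, 0, 0], "offset": [0, 0, 0], "hand": 0.1}, {"dr": [0, 0, 0], "offset": [0, 0, 0], "hand": 0.25}, {"dr": [0, 0, 0], "offset": [0, 0, 0], "hand": 0.25}, {"dr": [0, 0, 0], "offset": [0, 0, 0], "hand": 0.25}, {"dr": [0, 0, 0], "offset": [0, 0, -0.1], "hand": 0.25}, {"dr": [0, 0, 0], "offset": [0, 0, -0.2], "hand": 0.25}, {"dr": [0, 0, 0], "offset": [0, 0, -0.3], "hand": 0.25}])

```text
time_s: 15.4
eef_pos: [495.2, -177.7, 89.3]
ee_rot: [-0.001, 1.0, 0.018, -0.001]
force: [0.2, -0.5, -0.4]
grip_width: 0.625
grip_force: 0.0
```

Emit:
arm_command(increments=[{"dr": [0, 0, 0], "offset": [0, 0, -0.3], "hand": 0.25}, {"dr": [0, 0, 0], "offset": [-0.1, 0, -0.35], "hand": 0.25}, {"dr": [0, 0, 0], "offset": [-0.2, 0, -0.35], "hand": 0.25}, {"dr": [0, 0, 0], "offset": [-0.3, 0, -0.35], "hand": 0.25}, {"dr": [0, 0, 0], "offset": [-0.3, 0, -0.25], "hand": 0.25}, {"dr": [0, 0, 0], "offset": [-0.3, 0, 0], "hand": 0.25}, {"dr": [0, 0, 0], "offset": [0, 0, 0], "hand": 0.25}])

```text
time_s: 16.1
eef_pos: [353.2, -183.0, 278.6]
ee_rot: [0.001, 1.0, 0.017, 0.001]
force: [1.0, 0.2, 0.7]
grip_width: 0.628
grip_force: 0.0
```

```bash
python3 - <<'E'
from h import *
import cv2
goto(614,-173,260,.036)
im={n:ctrl.capture(n)[:,:,::-1] for n in("top","scene")}
def crop(im,x,y,w,h,f): 
    c=cv2.resize(im[y:y+h,x:x+w],None,fx=f,fy=f,interpolation=cv2.INTER_CUBIC)
    for i in range(0,w,10): cv2.putText(c,str(x+i),(i*f,8),0,.3,(0,0,255),1)
    for j in range(10,h,10): cv2.putText(c,str(y+j),(0,j*f+3),0,.3,(0,0,255),1)
    return c
cv2.imwrite("pics/c5.png",np.hstack([crop(im["top"],345,155,80,100,5),crop(im["scene"],222,115,80,100,5)]))
# bar check at measured lid points
for th in(1.8,1.9,2.0):
  for yy in(45,-45):
    h=np.array([511+55*np.cos(.036),-177.5+55*.036,70]); d=np.array([-np.cos(th),-np.cos(th)*.036,np.sin(th)])*150
    p=h+d+[-.036*yy,yy,0]; print(th,yy,p.round(1),proj("top",p).round(1),proj("scene",p).round(1))
E
```

```text
t 16.1 pos [ 353.2 -183.   278.6] off now-axes [ 2.175 -0.01   0.159] off target-axes [0.005 2.175 0.155] dr [ 0.004  0.    -2.003] w 0.628 F [1.  0.2 0.7]
1.8 45 [ 598.4 -129.3  216.1] [375.4 171.5] [269.1 154.4]
1.8 -45 [ 601.7 -219.3  216.1] [415.4 169.7] [235.5 141.2]
1.9 45 [ 612.8 -128.8  211.9] [374.8 165.6] [266.3 159.9]
1.9 -45 [ 616.1 -218.8  211.9] [414.5 163.8] [232.6 146.6]
2.0 45 [ 626.8 -128.3  206.4] [374.1 160.1] [263.6 165.8]
2.0 -45 [ 630.  -218.3  206.4] [413.5 158.4] [229.9 152.3]
```

View pics/c5.png

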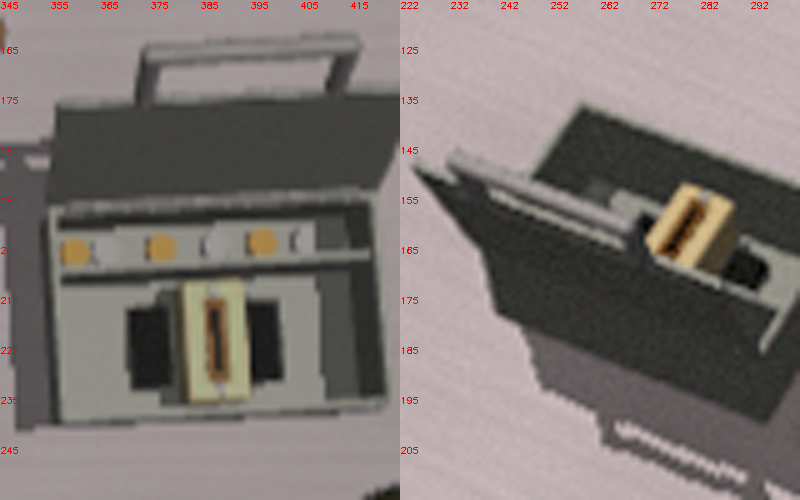

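Top view: the bezel stands between the blocks (centre about (386,224)) and the lid is still open. Now the bar, at about (615,-174,212) with the lid at about 1.9 rad.

Emit:
arm_command(increments=[{"dr": [0, 0, -0.182], "offset": [0, 0, 0], "hand": 0.2}, {"dr": [0, 0, -0.182], "offset": [0, 0, 0], "hand": 0.2}, {"dr": [0, 0, -0.182], "offset": [0, 0, 0], "hand": 0.2}, {"dr": [0, 0, -0.182], "offset": [0, 0, 0], "hand": 0.2}, {"dr": [0, 0, -0.182], "offset": [0, 0, 0], "hand": 0.2}, {"dr": [0, 0, -0.182], "offset": [0, 0, 0], "hand": 0.2}, {"dr": [0, 0, -0.182], "offset": [0, 0, 0], "hand": 0.2}, {"dr": [0, 0, -0.182], "offset": [0, 0, 0], "hand": 0.2}])

```text
time_s: 17.0
eef_pos: [356.3, -183.0, 276.7]
ee_rot: [-0.001, 0.829, 0.559, 0.0]
force: [0.3, -0.4, -0.8]
grip_width: 0.599
grip_force: 0.0
```

Emit:
arm_command(increments=[{"dr": [0, 0, -0.182], "offset": [0, 0, 0], "hand": 0.2}, {"dr": [0, 0, -0.182], "offset": [0, 0, 0], "hand": 0.2}, {"dr": [0, 0, -0.182], "offset": [0, 0, 0], "hand": 0.2}, {"dr": [0, 0, 0], "offset": [0, 0.2, 0], "hand": 0.2}, {"dr": [0, 0, 0], "offset": [0, 0.3, 0], "hand": 0.2}, {"dr": [0, 0, 0], "offset": [0, 0.3, 0], "hand": 0.2}, {"dr": [0, 0, 0], "offset": [0, 0.3, 0], "hand": 0.2}, {"dr": [0, 0, 0], "offset": [0, 0.3, 0], "hand": 0.2}])

```text
time_s: 17.8
eef_pos: [525.7, -176.1, 276.2]
ee_rot: [-0.0, 0.693, 0.72, 0.0]
force: [-0.1, -0.7, 0.7]
grip_width: 0.602
grip_force: 0.0
```

Emit:
arm_command(increments=[{"dr": [0, 0, 0], "offset": [0, 0.3, 0], "hand": 0.2}, {"dr": [0, 0, 0], "offset": [0, 0.25, 0], "hand": 0.2}, {"dr": [0, 0, 0], "offset": [0, 0.15, 0], "hand": 0.2}, {"dr": [0, 0, 0], "offset": [0, 0, 0], "hand": 0.2}, {"dr": [0, 0, 0], "offset": [0, 0, 0], "hand": 0.2}])

```text
time_s: 18.3
eef_pos: [607.6, -173.3, 276.0]
ee_rot: [-0.001, 0.694, 0.72, -0.0]
force: [0.0, 0.4, 0.3]
grip_width: 0.596
grip_force: 0.0
```

```bash
python3 -c "
from h import *
goto(614.9,-173.8,193,.036)"
```

```text
t 18.3 pos [ 607.6 -173.3  276. ] off now-axes [-0.007  0.062  0.691] off target-axes [-0.007  0.061  0.691] dr [-0.002 -0.001  0.003] w 0.596 F [0.  0.4 0.3]
```

Emit:
arm_command(increments=[{"dr": [0, 0, 0], "offset": [0, 0.06, 0.1], "hand": 0.2}, {"dr": [0, 0, 0], "offset": [0, 0, 0.2], "hand": 0.2}, {"dr": [0, 0, 0], "offset": [0, 0, 0.15], "hand": 0.2}, {"dr": [0, 0, 0], "offset": [0, 0, 0.15], "hand": 0.2}, {"dr": [0, 0, 0], "offset": [0, 0, 0.09], "hand": 0.2}, {"dr": [0, 0, 0], "offset": [0, 0, 0], "hand": 0.2}, {"dr": [0, 0, 0], "offset": [0, 0, 0], "hand": 0.2}])

```text
time_s: 19.0
eef_pos: [614.7, -173.6, 194.6]
ee_rot: [0.0, 0.694, 0.72, 0.0]
force: [0.1, -1.1, 0.7]
grip_width: 0.598
grip_force: 0.0
```

Emit:
arm_command(increments=[{"dr": [0, 0, 0], "offset": [0, 0, 0], "hand": 0}, {"dr": [0, 0, 0], "offset": [0, 0, 0], "hand": -0.3}, {"dr": [0, 0, 0], "offset": [0, 0, 0], "hand": -0.5}, {"dr": [0, 0, 0], "offset": [0, 0, 0], "hand": -0.65}, {"dr": [0, 0, 0], "offset": [0, 0, 0], "hand": -1}, {"dr": [0, 0, 0], "offset": [0, 0, 0], "hand": -1}, {"dr": [0, 0, 0], "offset": [0, 0, 0], "hand": -1}], grip_force=30)

```text
time_s: 19.7
eef_pos: [614.7, -173.5, 194.2]
ee_rot: [0.0, 0.694, 0.72, 0.0]
force: [0.3, 0.2, 0.9]
grip_width: 0.101
grip_force: 29.2
```

```bash
python3 -c "
from h import *
goto(614.9,-173.8,193,.036);print(ctrl.sense()['grip_force'])"
```

```text
t 19.7 pos [ 614.7 -173.5  194.2] off now-axes [-0.002  0.002  0.01 ] off target-axes [-0.002  0.002  0.01 ] dr [ 0.001 -0.     0.002] w 0.101 F [0.3 0.2 0.9]
29.216885268688202
```

```bash
python3 -c "
import numpy as np
th=np.r_[np.arange(1.905,0,-.08),0]
for i in range(len(th)-1):
  a,b=th[i:i+2];print(i,round(b,3),round(-1.25*(np.cos(b)-np.cos(a)),3),round(-1.25*(np.sin(b)-np.sin(a)),3))"
```

```text
0 1.825 -0.096 -0.029
1 1.745 -0.098 -0.021
2 1.665 -0.099 -0.013
3 1.585 -0.1 -0.005
4 1.505 -0.1 0.003
5 1.425 -0.099 0.011
6 1.345 -0.098 0.018
7 1.265 -0.096 0.026
8 1.185 -0.094 0.034
9 1.105 -0.091 0.041
10 1.025 -0.087 0.048
11 0.945 -0.083 0.055
12 0.865 -0.079 0.062
13 0.785 -0.073 0.068
14 0.705 -0.068 0.073
15 0.625 -0.062 0.079
16 0.545 -0.055 0.083
17 0.465 -0.048 0.087
18 0.385 -0.041 0.091
19 0.305 -0.034 0.094
20 0.225 -0.026 0.096
21 0.145 -0.018 0.098
22 0.065 -0.01 0.099
23 0.0 -0.003 0.081
```

Emit:
arm_command(increments=[{"dr": [0, 0, 0], "offset": [0, -0.096, -0.029], "hand": -1}, {"dr": [0, 0, 0], "offset": [0, -0.098, -0.021], "hand": -1}, {"dr": [0, 0, 0], "offset": [0, -0.099, -0.013], "hand": -1}, {"dr": [0, 0, 0], "offset": [0, -0.1, -0.005], "hand": -1}, {"dr": [0, 0, 0], "offset": [0, -0.1, 0.003], "hand": -1}, {"dr": [0, 0, 0], "offset": [0, -0.099, 0.011], "hand": -1}, {"dr": [0, 0, 0], "offset": [0, 0, 0], "hand": -1}, {"dr": [0, 0, 0], "offset": [0, 0, 0], "hand": -1}], grip_force=40)

```text
time_s: 20.5
eef_pos: [544.0, -176.5, 201.5]
ee_rot: [0.001, 0.694, 0.72, 0.0]
force: [-0.4, -0.3, 7.2]
grip_width: 0.098
grip_force: 40.7
```

```bash
python3 - <<'E'
from h import *
th=1.345;goto(566-150*np.cos(th),-175.5,69+150*np.sin(th)-18,.036);s=ctrl.sense();print(s["grip_force"])
E
```

```text
t 20.5 pos [ 544.  -176.5  201.5] off now-axes [ 0.012 -0.096  0.036] off target-axes [ 0.012 -0.096  0.036] dr [0.002 0.001 0.001] w 0.098 F [-0.4 -0.3  7.2]
40.69107413291931
```

Emit:
arm_command(increments=[{"dr": [0, 0, 0], "offset": [0, -0.098, 0.018], "hand": -1}, {"dr": [0, 0, 0], "offset": [0, -0.096, 0.026], "hand": -1}, {"dr": [0, 0, 0], "offset": [0, -0.094, 0.034], "hand": -1}, {"dr": [0, 0, 0], "offset": [0, -0.091, 0.041], "hand": -1}, {"dr": [0, 0, 0], "offset": [0, -0.087, 0.048], "hand": -1}, {"dr": [0, 0, 0], "offset": [0, -0.083, 0.055], "hand": -1}, {"dr": [0, 0, 0], "offset": [0, 0, 0], "hand": -1}, {"dr": [0, 0, 0], "offset": [0, 0, 0], "hand": -1}])

```text
time_s: 21.3
eef_pos: [478.0, -179.0, 173.9]
ee_rot: [0.0, 0.694, 0.72, -0.0]
force: [-0.4, -3.6, 0.6]
grip_width: 0.097
grip_force: 40.6
```

```bash
python3 - <<'E'
from h import *
import cv2
th=.945;goto(566-150*np.cos(th),-175.5,70+150*np.sin(th)-19,.036);s=ctrl.sense();print(s["grip_force"])
cv2.imwrite("pics/c6.png",cv2.resize(ctrl.capture("scene")[100:220,210:330,::-1],None,fx=4,fy=4,interpolation=2))
E
```

```text
t 21.3 pos [ 478.  -179.   173.9] off now-axes [0.029 0.002 0.011] off target-axes [0.029 0.002 0.011] dr [-0.     0.     0.001] w 0.097 F [-0.4 -3.6  0.6]
40.59596836566925
```

View pics/c6.png

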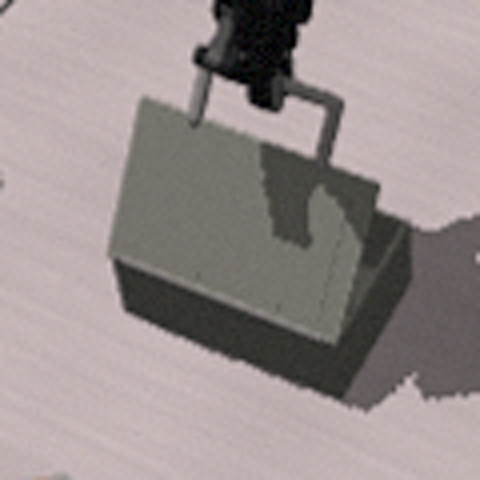

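The gripper holds the bar (crop (250,90)) and the lid follows at about 0.95 rad. Continue along the arc.

Emit:
arm_command(increments=[{"dr": [0, 0, 0], "offset": [0, -0.079, 0.062], "hand": -1}, {"dr": [0, 0, 0], "offset": [0, -0.073, 0.068], "hand": -1}, {"dr": [0, 0, 0], "offset": [0, -0.068, 0.073], "hand": -1}, {"dr": [0, 0, 0], "offset": [0, -0.062, 0.079], "hand": -1}, {"dr": [0, 0, 0], "offset": [0, -0.055, 0.083], "hand": -1}, {"dr": [0, 0, 0], "offset": [0, -0.048, 0.087], "hand": -1}, {"dr": [0, 0, 0], "offset": [0, 0, 0], "hand": -1}, {"dr": [0, 0, 0], "offset": [0, 0, 0], "hand": -1}])

```text
time_s: 22.15
eef_pos: [431.8, -180.7, 119.2]
ee_rot: [0.0, 0.694, 0.72, 0.0]
force: [0.3, -4.9, -1.8]
grip_width: 0.097
grip_force: 40.5
```

```bash
python3 - <<'E'
from h import *
th=.465;goto(566-150*np.cos(th),-180.3,70+150*np.sin(th)-18,.036);s=ctrl.sense();print(s["grip_force"])
E
```

```text
t 22.15 pos [ 431.8 -180.7  119.2] off now-axes [ 0.003  0.001 -0.   ] off target-axes [ 0.003  0.001 -0.   ] dr [0.    0.    0.001] w 0.097 F [ 0.3 -4.9 -1.8]
40.45124709606171
```

Emit:
arm_command(increments=[{"dr": [0, 0, 0], "offset": [0, -0.041, 0.091], "hand": -1}, {"dr": [0, 0, 0], "offset": [0, -0.034, 0.094], "hand": -1}, {"dr": [0, 0, 0], "offset": [0, -0.026, 0.096], "hand": -1}, {"dr": [0, 0, 0], "offset": [0, -0.015, 0.08], "hand": -1}, {"dr": [0, 0, 0], "offset": [0, -0.009, 0.06], "hand": -1}, {"dr": [0, 0, 0], "offset": [0, -0.003, 0.04], "hand": -1}, {"dr": [0, 0, 0], "offset": [0, 0, 0], "hand": -1}, {"dr": [0, 0, 0], "offset": [0, 0, 0], "hand": -1}])

```text
time_s: 22.95
eef_pos: [416.7, -181.3, 64.2]
ee_rot: [0.0, 0.694, 0.72, 0.0]
force: [0.8, -5.3, -0.4]
grip_width: 0.1
grip_force: 40.9
```

Emit:
arm_command(increments=[{"dr": [0, 0, 0], "offset": [0, 0, 0.025], "hand": -1}, {"dr": [0, 0, 0], "offset": [0, 0, 0.025], "hand": -1}, {"dr": [0, 0, 0], "offset": [0, 0, 0.015], "hand": -1}, {"dr": [0, 0, 0], "offset": [0, 0, 0.01], "hand": -1}, {"dr": [0, 0, 0], "offset": [0, 0, 0], "hand": -1}, {"dr": [0, 0, 0], "offset": [0, 0, 0], "hand": -1}])

```text
time_s: 23.55
eef_pos: [416.3, -181.2, 55.7]
ee_rot: [0.0, 0.694, 0.72, -0.0]
force: [-4.1, -3.5, 8.8]
grip_width: 0.096
grip_force: 42.0
```

Emit:
arm_command(increments=[{"dr": [0, 0, 0], "offset": [0, 0, 0.008], "hand": -1}, {"dr": [0, 0, 0], "offset": [0, 0, 0], "hand": -1}, {"dr": [0, 0, 0], "offset": [0, 0, 0], "hand": -1}])

```text
time_s: 23.85
eef_pos: [416.4, -181.2, 55.5]
ee_rot: [0.0, 0.694, 0.72, -0.0]
force: [-8.5, -2.2, 19.7]
grip_width: 0.094
grip_force: 43.1
```

The lid is down on a firm stop. Open partway, then lift straight up.

Emit:
arm_command(increments=[{"dr": [0, 0, 0], "offset": [0, 0, 0], "hand": -0.7}, {"dr": [0, 0, 0], "offset": [0, 0, 0], "hand": -0.5}, {"dr": [0, 0, 0], "offset": [0, 0, 0], "hand": -0.4}, {"dr": [0, 0, 0], "offset": [0, 0, 0], "hand": -0.4}, {"dr": [0, 0, 0], "offset": [0, 0, -0.05], "hand": -0.4}, {"dr": [0, 0, 0], "offset": [0, 0, -0.1], "hand": -0.4}, {"dr": [0, 0, 0], "offset": [0, 0, -0.2], "hand": -0.4}, {"dr": [0, 0, 0], "offset": [0, 0, -0.3], "hand": -0.4}])

```text
time_s: 24.65
eef_pos: [415.5, -180.2, 132.4]
ee_rot: [-0.002, 0.694, 0.72, 0.0]
force: [0.6, -1.7, -0.3]
grip_width: 0.303
grip_force: 0.0
```

Emit:
arm_command(increments=[{"dr": [0, 0, 0], "offset": [0, 0, -0.3], "hand": -0.4}, {"dr": [0, 0, 0], "offset": [0, -0.1, -0.3], "hand": -0.4}, {"dr": [0, 0, 0], "offset": [0, -0.2, -0.2], "hand": -0.4}, {"dr": [0, 0, 0], "offset": [0, 0, 0], "hand": -0.4}, {"dr": [0, 0, 0], "offset": [0, 0, 0], "hand": -0.4}])

```text
time_s: 25.15
eef_pos: [380.2, -182.2, 228.5]
ee_rot: [0.0, 0.694, 0.72, 0.0]
force: [-0.3, 0.7, -0.5]
grip_width: 0.303
grip_force: 0.0
```

```bash
python3 - <<'E'
from h import *
import cv2
im={n:ctrl.capture(n)[:,:,::-1] for n in("top","scene")}
cv2.imwrite("pics/c7.png",np.hstack([cv2.resize(im["top"][150:270,335:435],None,fx=4,fy=4,interpolation=2),cv2.resize(im["scene"][100:220,225:325],None,fx=4,fy=4,interpolation=2)]))
print(ctrl.sense()["force"])
E
```

```text
[ 0.00989688 -0.28316497 -0.58905331]
```

View pics/c7.png

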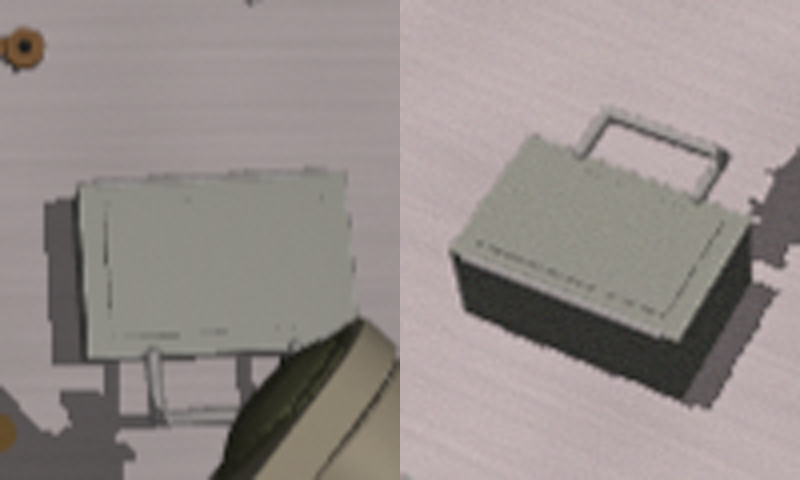

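The lid lies flat and closed in both views, and the gripper is clear of it. Handing in.

```bash
python3 -c "
from rig import ctrl
print(ctrl.finish_job())"
```

```text
the job is handed in; nothing more can be done
None
```

The bezel was set down softly in the nest between the rubber blocks, the lid was lowered on its bar until closed, and the job was handed in at about 25 s; the hand-in returned no verdict.

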